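# Press down a paper label with a hand roller

## Task

A paper label has just been stuck on the plywood board. Press it down with the wooden roller: with your fingertips gently on top of the roller, roll it across the label and let it come to rest lying squarely on the cork strip at the other end of the board. Push the roller only on its top, do not pinch it or lift it, do not let it run off the board, leave everything else alone, and take your hand away at the end.

Things in the scene. Friction and masses are not known exactly. Their poses are not given: they have to be found in the camera images.
- board: Fixed flat plywood board, 170 (x) by 250 (y) by 15 mm thick; origin at the centre of its underside on the worktop, its top 15 mm higher; the roller travels along its y axis.
- label: Blank white paper label, 90 (x) by 40 (y) mm, flush on the board at its middle; origin at its centre, on the board's top; x and y along the board's.
- strip: Thin cork strip, 166 (x) by 30 (y) mm, flush on the board near one end, at either +y or -y of the label; origin at its centre on the board's top; its x axis runs along the strip, across the board.
- roller_center (a point): Loose plain wooden cylinder, 50 mm diameter, 130 mm long, about 0.25 kg, lying on the board on the side of the label away from the cork strip; this point is its centre, 25 mm above the board's top; its x axis is the cylinder's long axis, roughly across the board. It rolls without slipping, with a little rolling resistance: let go at low speed it stops within about a centimetre. Stroked without slip on its top, its centre travels half as far as the fingertip.
- thread_spool_1: Loose standing thread spool (leave alone), 25 mm wide, 50 mm high, behind the board; origin at its foot.
- thread_spool_3: Loose standing thread spool (leave alone), 25 mm wide, 50 mm high, behind the board; origin at its foot.
- glue_stick: Loose standing glue stick (leave alone), 26 mm wide, 90 mm high, off the board's left far corner; origin at its foot.
- peg_a: Loose wooden clothes peg lying in front of the board (leave alone), 15 by 72 by 12 mm; origin at the centre of its underside.
- candle_jar: Loose candle in a glass jar (leave alone), 76 mm wide, 90 mm high, left of the board; origin at its foot.
- scrub_brush: Loose scrubbing brush (leave alone), 30 by 85 by 55 mm, left of the board; origin at the centre of its underside.

How it is judged (in metres and radians):
On the way:
1. the roller rolls (turning, not sliding) onto the middle of the label (y of roller_center in the frame of label between -0.015 and 0.015 m and angle between roller_center's own z axis and vertical above 1.3 rad), for 0.02 s.
At the end, for the whole second after the job is handed in: The roller lies still on the board, its centre line over the cork strip (within 15 mm of the strip's middle line, half the strip's width), within 40 mm of centred along the strip and within 0.2 rad of square to the board (y of roller_center in the frame of strip between -0.015 and 0.015 m and x of roller_center in the frame of strip between -0.04 and 0.04 m and z of roller_center in the frame of strip between 0.022 and 0.028 m and angle between the x axis of roller_center and the x axis of strip, either way round below 0.2 rad and linear speed of roller below 0.01 m/s and angular speed of roller below 0.3 rad/s); the robot touches nothing.
It fails at once if the roller is lifted off the board (more than 6 mm) (z of roller_center in the frame of board above 0.046 m).
It fails at once if the roller runs off the board (z of roller_center in the frame of board below 0.034 m or y of roller_center in the frame of board above 0.125 m or y of roller_center in the frame of board below -0.125 m).
It fails at once if the fingers push the roller low on its side or reach round it instead of touching its top (contact force between the fingers and roller above 0.3 N and height (world z) of the grasp point below 0.06 m).
It fails at once if the roller is pressed harder than 40 N (contact force between the fingers and roller above 40 N).
It fails at once if something else on the worktop is moved by more than 20 mm or knocked over (angle between any of thread_spool_1, thread_spool_3, glue_stick, candle_jar's own z axis and vertical above 0.6 rad or distance of any of thread_spool_1, thread_spool_3, glue_stick, peg_a, candle_jar, scrub_brush from where it was at the start of the episode above 0.02 m).
It also fails if it takes over 61 s, if anything falls off the work surface, if the arm or the gripper's body presses on something with over 40 N, if the wrist force passes 120 N, or if a joint passes its speed limit or range.

## Robot

A 6-joint arm with a two-finger parallel gripper is mounted at the origin on a cart in front of the work surface, level with it; the furniture and walls round the work are solid. World frame = base frame: x ahead of the robot, y to its left, z up, the work surface at z = 0. Lengths are in mm, angles in degrees, forces in N, time in s.
With the tool pointing down it reaches from about 325 to 925 mm from the base axis. Payload 3.1 kg.
Tool frame: the origin (TCP) lies midway between the tips of the shut fingers; the grasp point (between the pads) lies 19 mm behind it (hold_point_z is the distance from the TCP to the grasp point, in mm); z points along the fingers, y is the line along which they close (so a half turn about z gives the same grasp; the last joint's range is limited). The gripper opens to 85 mm and grips with 20 to 120 N. Pads are 22 mm wide; open, the fingers measure 114 mm over their backs; the gripper's body (76 mm by 85 mm) begins 54 mm behind the grasp point. The pads swing forward as they close: fully open they stand 13 mm farther back than shut.
Start: joints at [58.43, 12.427, 92.441, -0, 75.132, -6.429], TCP at [265.517, 565.809, 231.3] pointing down, gripper open.
Joint ranges: [-157.48, 157.48], [-44.54, 120.13], [17.64, 146.25], [-64.5, 244.5], [7.68, 150.69], [-147.95, 147.95]. Speed limits (degrees/s): [159.86, 159.86, 180, 180, 180, 180].

## Interface

Orientations are given as a 3x3 rotation matrix whose columns are the frame's x, y, z axes.
In Python, from station import get_obs, capture, sign_off, hold_point_z gives the robot as it stands. The module is installed in compiled form; this text tells all that it offers.
- The arm moves only by the tool servo_tool, never from a script. Its argument "rows" is a list of rows, each an object of numbers: "jaw": the gripper command: -1 is fully open, 1 is shut, values between are in proportion; "x", "y", "z": the shift along the tool's x, y, z in mm; "twist": the turn about the tool's z in rad. A call has exactly 8 rows; each row shifts and turns the commanded pose from where the row before left it, along the tool's axes as they then stand; what a row does not reach is not made up. A row lasts 1/12 s, in which the tool goes at most 41.7 mm and 7.16 degrees, less where a joint would pass 70% of its speed; a pose out of reach is approached as far as the arm can. A call is refused whole if a number of a shift passes 41.7 or a number of a turn 0.125, either way. A call with a gripper value outside its range is refused whole. The fingers move at their own pace and stop on an object; "squeeze" is the grip in N (left out, the last holds). Time passes only in rows, so rows that do not move let the fingers close, or fill a call up. It gives the time, the measured TCP pose, the force, the opening and the grip force at its end, in the units of the state.
- get_obs(): the state, without advancing time (a new reading comes with each control period).
- capture(name): name is "scene" or "side" or "wrist"; returns a dict with "frame" (384x512x3 uint8, red, green, blue), "fx", "fy", "cx", "cy" (pixels), "rvec" (rotation vector, rad) and "tvec" (3), from world to camera coordinates, as OpenCV has them. Camera axes: x right, y down, z forward; pixel columns grow to the right and rows downward; lengths in mm; the calibration is good to about 2 mm. The wrist camera is an equidistant fisheye: a pixel r from the principal point sees the ray r / f radians off the axis. A picture is of the moment at which its call begins. There is no depth.
- sign_off(): hands the job in; it is judged then, once.
The state is a dict: "clock": time; "q": joint angles; "dq": joint speeds; "joint_efforts": joint torques, N m; "position": TCP position; "tool_rot": TCP orientation; "ft_force": force on the tool from outside, world axes, zero at the start; "wrist_torque": the same for the moment, N m; "opening": opening from 0.0 (shut) to 1.0 (fully open); "gripper_force": force on a finger pad.
Only numpy, scipy, OpenCV 4.12 (cv2) and the standard library are available. Lean on these libraries where they do the work, as an engineer would, in place of code of your own. Each camera call takes 0.05 s, during which the arm holds its last target. There are 200 camera calls.

## Working session

There is one attempt and no reset: what is moved stays moved. The work goes in short steps, Python scripts to look and compute and a tool call to move; the robot and the scene stay as the last step left them, time stands still between calls to the robot, and variables do not carry over. Pictures are saved under pics/ and viewed, at most 10 in all, crops included, and the job is handed in when it is done.

Besides the shell and the picture viewer there is one more tool, called after ">>>" as name(argument=value, ...), one argument or row to a line, values as JSON. servo_tool: Moves the arm, as the interface text tells. Its arguments: {"type":"object","properties":{"rows":{"type":"array","items":{"type":"object","properties":{"jaw":{"type":"number"},"x":{"type":"number"},"y":{"type":"number"},"z":{"type":"number"},"twist":{"type":"number"}}}},"squeeze":{"type":"number"}},"required":["rows"]}

```bash
mkdir -p pics; cat > h.py <<'E'
import numpy as np, cv2
from station import *
def ray(c,uv,z):
    R,_=cv2.Rodrigues(np.array(c["rvec"],float)); t=np.array(c["tvec"],float).ravel()
    K=np.array([[c["fx"],0,c["cx"]],[0,c["fy"],c["cy"]],[0,0,1.]])
    uv=np.atleast_2d(np.array(uv,float)); d=(np.linalg.inv(K)@np.c_[uv,np.ones(len(uv))].T).T@R
    o=-R.T@t
    return o+d*((z-o[2])/d[:,2])[:,None]
def save(c,n): cv2.imwrite("pics/"+n,c["frame"][:,:,::-1])
E
python3 - <<'E'
from h import *
a=capture("scene");b=capture("side");im=np.vstack([a["frame"]])
s=np.hstack([cv2.resize(a["frame"],(800,600))]);cv2.imwrite("pics/a.png",s[:,:,::-1])
cv2.imwrite("pics/b.png",cv2.resize(b["frame"],(800,600))[:,:,::-1])
for c in(a,b):
  R,_=cv2.Rodrigues(np.array(c["rvec"],float));print(-R.T@np.array(c["tvec"]).ravel(),c["fx"],R[2])
o=get_obs();print(o["tool_rot"],o["clock"],o["ft_force"],hold_point_z)
E
```

```text
[-56.03766958 953.34549772 403.03335724] 446.8874452046565 [ 0.62619585 -0.66589279 -0.40554351]
[ 184.61671575 -274.57131682  530.67079229] 385.8478540661402 [ 0.32523517  0.77029378 -0.5485158 ]
[[-9.05264214e-01  4.24847460e-01 -1.15681236e-03]
 [ 4.24848966e-01  9.05262265e-01 -1.89388339e-03]
 [ 2.42607024e-04 -2.20593539e-03 -9.99997537e-01]] 0.1 [ 0.40841952  1.40314611 -0.02728275] 18.700000000000003
```

View pics/a.png

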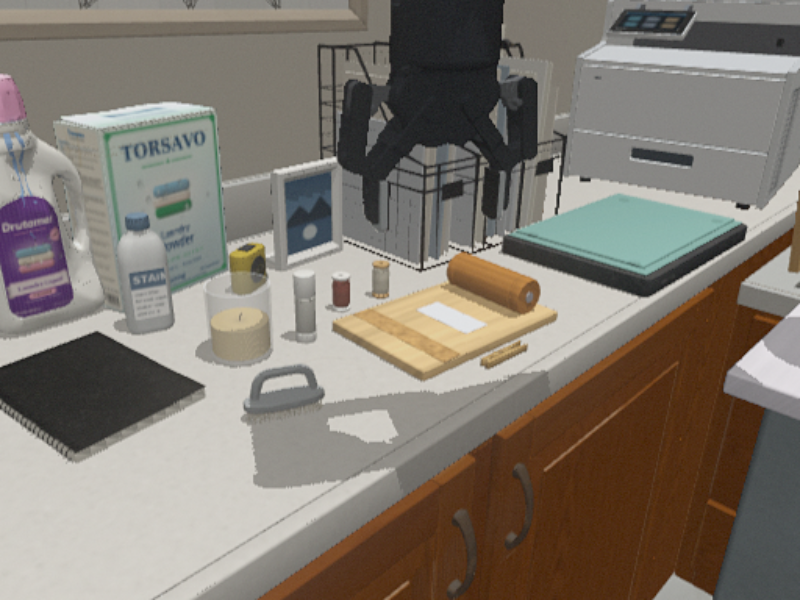

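View pics/b.png

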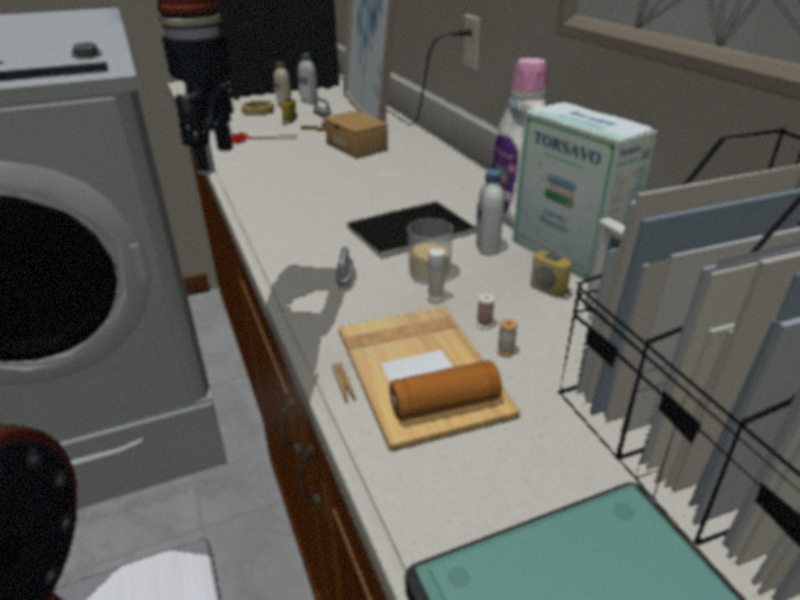

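The scene view (800 px wide) shows the roller at (493,283), the label at (452,318) and the strip at (410,333), which is the robot's left end of the board. The side view shows the roller at (445,388), the label at (418,365) and the strip at (397,327). Next I'll measure with masks.

```bash
python3 - <<'E'
from h import *
out=[]
for n,(x0,y0,x1,y1) in(("scene",(205,155,365,245)),("side",(205,190,340,290))):
  c=capture(n);f=c["frame"];hsv=cv2.cvtColor(f,cv2.COLOR_RGB2HSV);S=4
  box=np.zeros(f.shape[:2],np.uint8);box[y0:y1,x0:x1]=1
  def big(m):
    k,l,s,ce=cv2.connectedComponentsWithStats(m.astype(np.uint8)*box);i=1+np.argmax(s[1:,4]);return (l==i).astype(np.uint8)
  h,s,v=[hsv[:,:,i].astype(int) for i in range(3)]
  rol=big((s>165)&(h<16)); brd=big(s>60)
  hull=cv2.convexHull(cv2.findContours(brd,0,1)[0][0]); inside=np.zeros_like(brd);cv2.fillPoly(inside,[hull],1)
  lab=big((s<45)&(cv2.erode(inside,np.ones((7,7)))>0))
  im=cv2.resize(f,None,fx=S,fy=S,interpolation=cv2.INTER_CUBIC)
  for m,col in((rol,(0,0,255)),(lab,(255,0,0)),(brd,(0,160,0))):
    ct=max(cv2.findContours(m,0,cv2.CHAIN_APPROX_NONE)[0],key=len)
    cv2.polylines(im,[ct*S+2],True,col,1)
    r=cv2.minAreaRect(ct);bx=cv2.boxPoints(r); M=cv2.moments(m,True);print(n,col,M["m10"]/M["m00"],M["m01"]/M["m00"],r)
    if col[2]==255:
      e=sorted([(np.linalg.norm(bx[i]-bx[(i+1)%4]),i) for i in range(4)]);a=[(bx[i]+bx[(i+1)%4])/2 for _,i in e[:2]]
      P=ray(c,a,40);print("axis ends z40",P.round(1),P.mean(0).round(1))
    else:
      p=cv2.approxPolyDP(cv2.convexHull(ct),3,True)[:,0];print(p.tolist(),ray(c,p,15).round(0)[:,:2].tolist())
    if col[0]==255: print("lab c",ray(c,[[M["m10"]/M["m00"],M["m01"]/M["m00"]]],15))
  cv2.imwrite(f"pics/c_{n}.png",im[y0*S:y1*S,x0*S:x1*S,::-1])
E
```

```text
scene (0, 0, 255) 289.0 166.0 ((289.0, 166.0), (0.0, 0.0), 0.0)
axis ends z40 [[537.7 195.2  40. ]
 [537.7 195.2  40. ]] [537.7 195.2  40. ]
scene (255, 0, 0) 288.69154228855723 202.76616915422886 ((288.8390197753906, 202.84878540039062), (43.72174072265625, 11.314571380615234), 24.775142669677734)
[[267, 198], [281, 193], [311, 207], [298, 213]] [[492.0, 321.0], [488.0, 281.0], [403.0, 289.0], [405.0, 329.0]]
lab c [[446.20214844 306.09180597  15.        ]]
scene (0, 160, 0) 287.6465240641711 203.39465240641712 ((283.1568603515625, 202.0766143798828), (64.76163482666016, 134.11578369140625), 65.32313537597656)
[[356, 200], [354, 205], [271, 243], [213, 210], [215, 204], [295, 161], [341, 178]] [[358.0, 195.0], [348.0, 219.0], [367.0, 451.0], [528.0, 438.0], [545.0, 417.0], [591.0, 104.0], [446.0, 116.0]]
side (0, 0, 255) 285.38335925349924 248.33592534992223 ((285.2494201660156, 249.02870178222656), (23.89795684814453, 68.04511260986328), 77.125)
axis ends z40 [[519.2 212.7  40. ]
 [384.1 225.3  40. ]] [451.7 219.   40. ]
side (255, 0, 0) 265.9111531190926 233.4820415879017 ((266.0941162109375, 233.42352294921875), (12.798894882202148, 43.386085510253906), 77.47119140625)
[[288, 232], [251, 243], [244, 234], [280, 224]] [[493.0, 290.0], [408.0, 289.0], [406.0, 322.0], [490.0, 322.0]]
lab c [[448.57242876 304.95250243  15.        ]]
side (0, 160, 0) 272.4113427856547 242.04270225187656 ((274.37701416015625, 237.94512939453125), (84.89791107177734, 97.93970489501953), 75.37911987304688)
[[283, 196], [317, 234], [331, 266], [250, 287], [217, 210]] [[546.0, 419.0], [546.0, 260.0], [521.0, 166.0], [360.0, 179.0], [381.0, 429.0]]
```

View pics/c_scene.png

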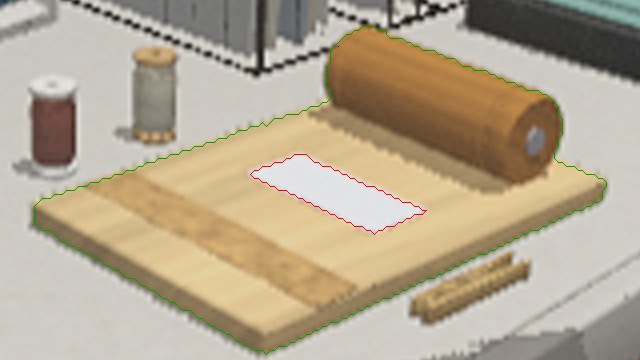

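View pics/c_side.png

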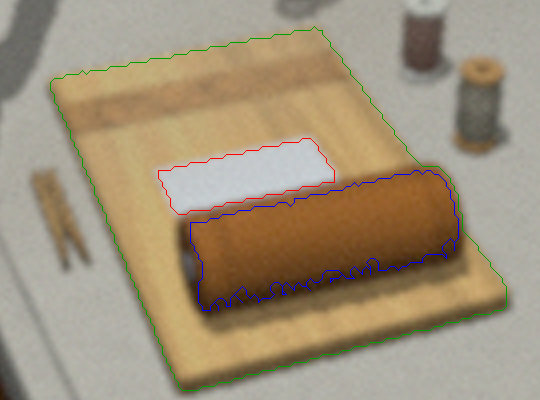

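The crops show the label centred near scene (289,203). The strip corners are at scene (228,202), (240,198), (294,227.5) and (285,231.5). The near cap of the roller is at scene (339,189). I'll compute the strip and the roller axis from these.

```bash
python3 - <<'E'
from h import *
a=capture("scene");b=capture("side")
print(ray(a,[(228,201.75),(240,198),(294.25,227.5),(285,231.5)],15).round(0), ray(b,[(221.25,217),(223.75,223),(288.75,203.75),(293,209.5)],15).round(0))
print(ray(a,[(339,189.2),(292.5,171.2)],40).round(0))
# side silhouette lines: top & bottom, midline ends
t=np.array([(185,222),(430,168)])/4+[205,190];m=np.array([(207,325),(460,262)])/4+[205,190]
print(ray(b,(t+m)/2,40).round(0))
u=np.array([.084,.9965]);L=np.array([447.4,305.5]);o=get_obs();
E
```

```text
[[535. 391.  15.]
 [531. 361.  15.]
 [373. 380.  15.]
 [375. 403.  15.]] [[381. 399.  15.]
 [379. 376.  15.]
 [543. 384.  15.]
 [541. 359.  15.]]
[[383. 224.  40.]
 [512. 215.  40.]]
[[386. 219.  40.]
 [512. 208.  40.]]
```

>>> servo_tool(
  rows=[
    {"jaw": 0,"x": -19.8,"y": -15.3},
    {"jaw": 0,"x": -19.8,"y": -15.3},
    {"jaw": 0,"x": -19.8,"y": -15.3},
    {"jaw": 0,"x": -19.8,"y": -15.3},
    {"jaw": 0,"x": -19.8,"y": -15.3},
    {"jaw": 0,"x": -19.8,"y": -15.3},
    {"jaw": 0,"x": -19.8,"y": -15.3},
    {"jaw": 0,"x": -19.8,"y": -15.3},
  ],
)

```text
$.rows[0]: bad value
```

>>> servo_tool(
  rows=[
    {"jaw": 0,"x": -19.8,"y": -15.3},
    {"jaw": 0,"x": -19.8,"y": -15.3},
    {"jaw": 0,"x": -19.8,"y": -15.3},
    {"jaw": 0,"x": -19.8,"y": -15.3},
    {"jaw": 0,"x": -19.8,"y": -15.3},
    {"jaw": 0,"x": -19.8,"y": -15.3},
    {"jaw": 0,"x": -19.8,"y": -15.3},
    {"jaw": 0,"x": -19.8,"y": -15.3},
  ],
)

```text
$.rows[0]: bad value
```

>>> servo_tool(
  rows=[
    {"jaw": 0,"twist": 0.122,"z": 10},
    {"jaw": 0,"twist": 0.122,"z": 10},
    {"jaw": 0,"twist": 0.122,"z": 10},
    {"jaw": 0,"twist": 0.122,"z": 10},
    {"jaw": 0,"twist": 0.122,"z": 10},
    {"jaw": 0,"twist": 0.122,"z": 10},
    {"jaw": 0,"twist": 0.122,"z": 10},
    {"jaw": 0,"twist": 0.122,"z": 10},
  ],
)

```text
$.rows[0]: bad value
```

>>> servo_tool(
  rows=[
    {"jaw": 0,"twist": 0.12,"z": 10},
    {"jaw": 0,"twist": 0.12,"z": 10},
    {"jaw": 0,"z": 10},
    {"jaw": 0,"z": 10},
    {"jaw": 0},
    {"jaw": 0},
    {"jaw": 0},
    {"jaw": 0},
  ],
)

```text
$.rows[0]: bad value
```

```bash
python3 - <<'E'
from h import *
o=get_obs();print(o["position"],o["tool_rot"],o["ft_force"],o["opening"],o["clock"])
c=capture("wrist");save(c,"w1.png")
E
```

```text
[265.37629652 565.56356588 230.81956757] [[-9.05248778e-01  4.24881663e-01 -4.72148214e-04]
 [ 4.24881907e-01  9.05248505e-01 -7.12959899e-04]
 [ 1.24487877e-04 -8.46013311e-04 -9.99999634e-01]] [ 0.34366079 -0.32278018 -0.4214952 ] 0.9977030094243811 0.3
```

View pics/w1.png

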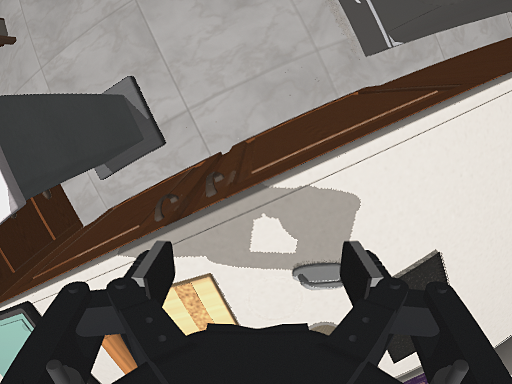

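The wrist view is still from the start pose, with the fingers at (155,270) and (360,270). The calls were refused because every row needs all its fields, so I'll resend them in full.

>>> servo_tool(
  rows=[
    {"jaw": 0,"x": -19.8,"y": -15.3,"z": 0,"twist": 0},
    {"jaw": 0,"x": -19.8,"y": -15.3,"z": 0,"twist": 0},
    {"jaw": 0,"x": -19.8,"y": -15.3,"z": 0,"twist": 0},
    {"jaw": 0,"x": -19.8,"y": -15.3,"z": 0,"twist": 0},
    {"jaw": 0,"x": -19.8,"y": -15.3,"z": 0,"twist": 0},
    {"jaw": 0,"x": -19.8,"y": -15.3,"z": 0,"twist": 0},
    {"jaw": 0,"x": -19.8,"y": -15.3,"z": 0,"twist": 0},
    {"jaw": 0,"x": -19.8,"y": -15.3,"z": 0,"twist": 0},
  ],
)

```text
clock: 1.02
position: [357.3, 386.6, 231.4]
tool_rot: [[-0.905, 0.425, 0.0], [0.425, 0.905, 0.0], [-0.0, 0.0, -1.0]]
ft_force: [0.6, 0.5, -0.0]
opening: 0.498
gripper_force: 0.0
```

>>> servo_tool(
  rows=[
    {"jaw": 0,"x": -19.8,"y": -15.3,"z": 0,"twist": 0},
    {"jaw": 0,"x": -19.8,"y": -15.3,"z": 0,"twist": 0},
    {"jaw": 0,"x": -19.8,"y": -15.3,"z": 0,"twist": 0},
    {"jaw": 0,"x": -19.8,"y": -15.3,"z": 0,"twist": 0},
    {"jaw": 0,"x": -19.8,"y": -15.3,"z": 0,"twist": 0},
    {"jaw": 0,"x": -19.8,"y": -15.3,"z": 0,"twist": 0},
    {"jaw": 0,"x": -19.8,"y": -15.3,"z": 0,"twist": 0},
    {"jaw": 0,"x": -19.8,"y": -15.3,"z": 0,"twist": 0},
  ],
)

```text
clock: 1.68
position: [448.7, 208.5, 231.5]
tool_rot: [[-0.905, 0.425, 0.001], [0.425, 0.905, 0.0], [-0.0, 0.0, -1.0]]
ft_force: [1.1, -0.1, -1.5]
opening: 0.5
gripper_force: 0.0
```

>>> servo_tool(
  rows=[
    {"jaw": 0,"x": 0,"y": 0,"twist": 0.122,"z": 10},
    {"jaw": 0,"x": 0,"y": 0,"twist": 0.122,"z": 10},
    {"jaw": 0,"x": 0,"y": 0,"twist": 0.122,"z": 10},
    {"jaw": 0,"x": 0,"y": 0,"twist": 0.122,"z": 10},
    {"jaw": 0,"x": 0,"y": 0,"twist": 0.122,"z": 10},
    {"jaw": 0,"x": 0,"y": 0,"twist": 0.122,"z": 10},
    {"jaw": 0,"x": 0,"y": 0,"twist": 0.122,"z": 10},
    {"jaw": 0,"x": 0,"y": 0,"twist": 0.122,"z": 10},
  ],
)

```text
clock: 2.35
position: [448.4, 209.6, 151.0]
tool_rot: [[-0.149, 0.989, 0.0], [0.989, 0.149, 0.0], [0.0, 0.0, -1.0]]
ft_force: [0.8, 0.4, 0.0]
opening: 0.503
gripper_force: 0.0
```

>>> servo_tool(
  rows=[
    {"jaw": 0,"x": 0,"y": 0,"twist": 0.12,"z": 10},
    {"jaw": 0,"x": 0,"y": 0,"twist": 0.12,"z": 10},
    {"jaw": 0,"x": 0,"y": 0,"twist": 0,"z": 10},
    {"jaw": 0,"x": 0,"y": 0,"twist": 0,"z": 10},
    {"jaw": 0,"x": 0,"y": 0,"twist": 0,"z": 10},
    {"jaw": 0,"x": 0,"y": 0,"twist": 0,"z": 0},
    {"jaw": 0,"x": 0,"y": 0,"twist": 0,"z": 0},
    {"jaw": 0,"x": 0,"y": 0,"twist": 0,"z": 0},
  ],
)

```text
clock: 3.02
position: [448.6, 209.7, 101.5]
tool_rot: [[0.083, 0.997, 0.0], [0.997, -0.083, 0.0], [0.0, 0.0, -1.0]]
ft_force: [0.6, -0.1, -0.4]
opening: 0.503
gripper_force: 0.0
```

```bash
python3 - <<'E'
from h import *
o=get_obs();print(o["position"],o["tool_rot"][:,0],o["ft_force"],o["opening"],o["clock"])
a=capture("scene")["frame"][140:250,200:370];b=capture("side")["frame"][150:290,195:345]
w=capture("wrist")
for f,n in((a,"a"),(b,"b")):pass
A=cv2.resize(a,None,fx=3,fy=3);B=cv2.resize(b,None,fx=1.9,fy=1.9)[:260];W=cv2.resize(w["frame"],(347,260))
im=np.zeros((595,800,3),np.uint8);im[:330,:510]=A;im[335:335+260,:B.shape[1]]=B;im[335:595,400:747]=W
cv2.imwrite("pics/m1.png",im[:,:,::-1])
E
```

```text
[448.61775125 209.71355629 101.54802684] [8.31480331e-02 9.96537190e-01 1.81694444e-04] [ 0.59280935 -0.07874967 -0.43718648] 0.5030816593836116 3.0167
```

View pics/m1.png

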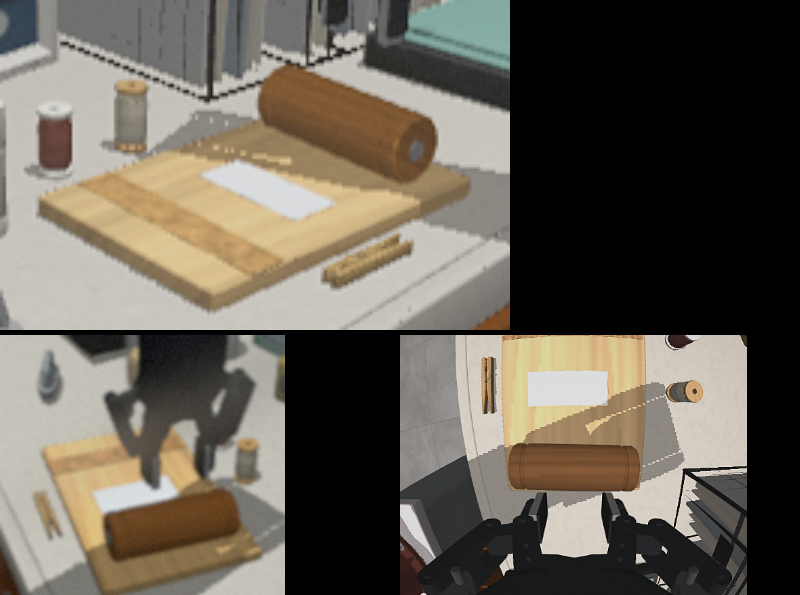

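The wrist view shows the roller at (574,467) in the montage. It is square to the fingers and centred between them, and the label is ahead. I'll measure the roller from this camera.

```bash
cat >> h.py <<'E'
U=np.array([.084,.9965]);V=np.array([.9965,-.084]);L=np.array([447.4,305.5])
def wray(c,uv):
    R,_=cv2.Rodrigues(np.array(c["rvec"],float)); o=-R.T@np.array(c["tvec"],float).ravel()
    p=(np.atleast_2d(np.array(uv,float))-[c["cx"],c["cy"]])/[c["fx"],c["fy"]]
    r=np.linalg.norm(p,axis=1)+1e-9; d=np.c_[p*(np.sin(r)/r)[:,None],np.cos(r)]
    return o,d@R
def uv_(p): p=p[...,:2]-L; return np.stack([p@V,p@U],-1).round(1)
def big(m):
    k,l,s,ce=cv2.connectedComponentsWithStats(m.astype(np.uint8)); return l==1+np.argmax(s[1:,4])
def roller():
    c=capture("wrist");h,s,v=[a.astype(int) for a in cv2.split(cv2.cvtColor(c["frame"],cv2.COLOR_RGB2HSV))]
    m=(s>135)&(h<17)&(v>50); m[:, :120]=0; m[:, 380:]=0; m=big(m)
    ys,xs=np.nonzero(m);x0,x1=np.percentile(xs,[1,99]);out=[]
    for f in(.15,.35,.5,.65,.85):
        x=int(x0+f*(x1-x0)); col=np.nonzero(m[:,x])[0]
        o,d=wray(c,[(x,col.min()-.5),(x,col.max()+.5)]); b=d.sum(0); out.append(o+b*(40-o[2])/b[2])
    out=np.array(out)
    lm=big((s<40)&(v>150)&(np.arange(512)[None]>170)&(np.arange(512)[None]<330)&(np.arange(384)[:,None]<200))
    ly,lx=np.nonzero(lm);o,d=wray(c,[(lx.mean(),ly.mean())]);lp=o+d[0]*(15-o[2])/d[0,2]
    o_,d=wray(c,[((x0-.5),ys.mean()),(x1+.5,ys.mean())]);E=o_+d*((45-o_[2])/d[:,2])[:,None]
    ob=get_obs();t=np.array(ob["position"])
    print("roller (across,along) rel label",uv_(out).tolist(),"ends",uv_(E).tolist(),"label",uv_(lp),lm.sum(),"tcp",uv_(t),t[2].round(1),"F",np.round(ob["ft_force"],1),"t",ob["clock"],m.sum())
    return c
E
python3 -c "
from h import *
roller()"
```

```text
roller (across,along) rel label [[-39.1, -84.3], [-11.8, -84.7], [8.4, -85.5], [28.6, -85.5], [55.9, -86.4]] ends [[-59.2, -83.7], [76.7, -83.9]] label [ 1.8 -1.1] 5983 tcp [  9.5 -95.2] 102.0 F [-0.1 -0.3  0. ] t 3.2167 12673
```

>>> servo_tool(
  rows=[
    {"jaw": 0,"x": 2,"y": 0,"z": 5,"twist": 0},
    {"jaw": 0,"x": 0,"y": 0,"z": 5,"twist": 0},
    {"jaw": 0,"x": 0,"y": 0,"z": 5,"twist": 0},
    {"jaw": 0,"x": 0,"y": 0,"z": 5,"twist": 0},
    {"jaw": 0,"x": 0,"y": 0,"z": 5,"twist": 0},
    {"jaw": 0,"x": 0,"y": 0,"z": 5,"twist": 0},
    {"jaw": 0,"x": 0,"y": 0,"z": 5,"twist": 0},
    {"jaw": 0,"x": 0,"y": 0,"z": 0,"twist": 0},
  ],
)

```text
clock: 3.88
position: [447.4, 211.2, 64.8]
tool_rot: [[0.084, 0.996, -0.003], [0.996, -0.084, -0.001], [-0.001, -0.002, -1.0]]
ft_force: [-0.8, -0.2, 0.9]
opening: 0.5
gripper_force: 0.0
```

>>> servo_tool(
  rows=[
    {"jaw": 0,"x": 0,"y": 0,"z": 0.5,"twist": 0},
    {"jaw": 0,"x": 0,"y": 0,"z": 0.5,"twist": 0},
    {"jaw": 0,"x": 0,"y": 0,"z": 0.5,"twist": 0},
    {"jaw": 0,"x": 0,"y": 0,"z": 0,"twist": 0},
    {"jaw": 0,"x": 0,"y": 0,"z": 0,"twist": 0},
    {"jaw": 0,"x": 0,"y": 0,"z": 0,"twist": 0},
    {"jaw": 0,"x": 0,"y": 0,"z": 0,"twist": 0},
    {"jaw": 0,"x": 0,"y": 0,"z": 0,"twist": 0},
  ],
)

```text
clock: 4.55
position: [448.5, 211.6, 64.9]
tool_rot: [[0.084, 0.996, 0.0], [0.996, -0.084, 0.0], [0.0, 0.0, -1.0]]
ft_force: [0.9, 0.3, -0.0]
opening: 0.499
gripper_force: 0.0
```

>>> servo_tool(
  rows=[
    {"jaw": 0,"x": 0,"y": 0,"z": 0.5,"twist": 0},
    {"jaw": 0,"x": 0,"y": 0,"z": 0.5,"twist": 0},
    {"jaw": 0,"x": 0,"y": 0,"z": 0.5,"twist": 0},
    {"jaw": 0,"x": 0,"y": 0,"z": 0,"twist": 0},
    {"jaw": 0,"x": 0,"y": 0,"z": 0,"twist": 0},
    {"jaw": 0,"x": 0,"y": 0,"z": 0,"twist": 0},
    {"jaw": 0,"x": 0,"y": 0,"z": 0,"twist": 0},
    {"jaw": 0,"x": 0,"y": 0,"z": 0,"twist": 0},
  ],
)

```text
clock: 5.22
position: [448.5, 211.6, 63.3]
tool_rot: [[0.084, 0.996, 0.0], [0.996, -0.084, 0.0], [0.0, 0.0, -1.0]]
ft_force: [0.3, -0.4, 0.5]
opening: 0.503
gripper_force: 0.0
```

>>> servo_tool(
  rows=[
    {"jaw": 0,"x": 0,"y": 0,"z": 0.5,"twist": 0},
    {"jaw": 0,"x": 0,"y": 0,"z": 0.5,"twist": 0},
    {"jaw": 0,"x": 0,"y": 0,"z": 0.5,"twist": 0},
    {"jaw": 0,"x": 0,"y": 0,"z": 0,"twist": 0},
    {"jaw": 0,"x": 0,"y": 0,"z": 0,"twist": 0},
    {"jaw": 0,"x": 0,"y": 0,"z": 0,"twist": 0},
    {"jaw": 0,"x": 0,"y": 0,"z": 0,"twist": 0},
    {"jaw": 0,"x": 0,"y": 0,"z": 0,"twist": 0},
  ],
)

```text
clock: 5.88
position: [448.7, 212.0, 63.0]
tool_rot: [[0.084, 0.996, -0.0], [0.996, -0.084, 0.001], [0.001, -0.0, -1.0]]
ft_force: [-3.1, -0.5, 6.6]
opening: 0.502
gripper_force: 3.7
```

>>> servo_tool(
  rows=[
    {"jaw": 0,"x": 0,"y": 0,"z": 0.5,"twist": 0},
    {"jaw": 0,"x": 0,"y": 0,"z": 0.5,"twist": 0},
    {"jaw": 0,"x": 0,"y": 0,"z": 0,"twist": 0},
    {"jaw": 0,"x": 0,"y": 0,"z": 0,"twist": 0},
    {"jaw": 0,"x": 0,"y": 0,"z": 0,"twist": 0},
    {"jaw": 0,"x": 0,"y": 0,"z": 0,"twist": 0},
    {"jaw": 0,"x": 0,"y": 0,"z": 0,"twist": 0},
    {"jaw": 0,"x": 0,"y": 0,"z": 0,"twist": 0},
  ],
)

```text
clock: 6.55
position: [448.7, 212.4, 62.8]
tool_rot: [[0.084, 0.996, -0.0], [0.996, -0.084, 0.001], [0.001, -0.0, -1.0]]
ft_force: [-5.6, 0.2, 12.6]
opening: 0.501
gripper_force: 6.4
```

>>> servo_tool(
  rows=[
    {"jaw": 0,"x": 2,"y": 0,"z": -0.5,"twist": 0},
    {"jaw": 0,"x": 6,"y": 0,"z": 0,"twist": 0},
    {"jaw": 0,"x": 6,"y": 0,"z": 0,"twist": 0},
    {"jaw": 0,"x": 6,"y": 0,"z": 0,"twist": 0},
    {"jaw": 0,"x": 6,"y": 0,"z": 0,"twist": 0},
    {"jaw": 0,"x": 6,"y": 0,"z": 0,"twist": 0},
    {"jaw": 0,"x": 2,"y": 0,"z": 0,"twist": 0},
    {"jaw": 0,"x": 0,"y": 0,"z": 0,"twist": 0},
  ],
)

```text
clock: 7.22
position: [452.3, 246.8, 62.8]
tool_rot: [[0.084, 0.997, 0.002], [0.997, -0.084, 0.002], [0.002, 0.002, -1.0]]
ft_force: [-1.4, 0.5, 6.6]
opening: 0.502
gripper_force: 3.6
```

```bash
python3 -c "
from h import *
c=roller();save(c,'w2.png')"
```

```text
roller (across,along) rel label [[-39.1, -59.8], [-11.8, -67.2], [8.6, -67.4], [29.1, -67.9], [56.3, -59.6]] ends [[-59.3, -62.7], [77.3, -62.9]] label [ 1.9 -0.3] 8509 tcp [  9.8 -58.3] 62.8 F [-1.7 -0.2  6.1] t 7.2667 13351
```

View pics/w2.png

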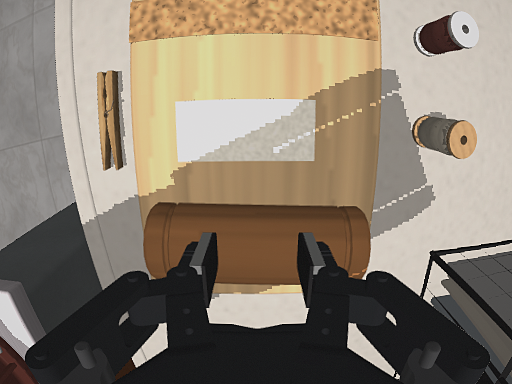

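The wrist view shows the roller at (257,243) with the fingertips on top of it, rolling squarely toward the label at (245,130). I'll repeat the stroke.

>>> servo_tool(
  rows=[
    {"jaw": 0,"x": 0,"y": 0,"z": -4,"twist": 0},
    {"jaw": 0,"x": 0,"y": 0,"z": -4,"twist": 0},
    {"jaw": 0,"x": -9,"y": 0,"z": 0,"twist": 0},
    {"jaw": 0,"x": -10,"y": 0,"z": 0,"twist": 0},
    {"jaw": 0,"x": 0,"y": 0,"z": 3,"twist": 0},
    {"jaw": 0,"x": 0,"y": 0,"z": 3,"twist": 0},
    {"jaw": 0,"x": 0,"y": 0,"z": 2,"twist": 0},
    {"jaw": 0,"x": 0,"y": 0,"z": 0,"twist": 0},
  ],
)

```text
clock: 7.93
position: [449.7, 226.8, 62.6]
tool_rot: [[0.085, 0.996, -0.001], [0.996, -0.085, 0.001], [0.0, -0.002, -1.0]]
ft_force: [-5.3, -0.9, 11.1]
opening: 0.498
gripper_force: 5.7
```

>>> servo_tool(
  rows=[
    {"jaw": 0,"x": 3,"y": 0,"z": 0,"twist": 0},
    {"jaw": 0,"x": 6,"y": 0,"z": 0,"twist": 0},
    {"jaw": 0,"x": 7,"y": 0,"z": 0,"twist": 0},
    {"jaw": 0,"x": 7,"y": 0,"z": 0,"twist": 0},
    {"jaw": 0,"x": 7,"y": 0,"z": 0,"twist": 0},
    {"jaw": 0,"x": 6,"y": 0,"z": 0,"twist": 0},
    {"jaw": 0,"x": 2,"y": 0,"z": 0,"twist": 0},
    {"jaw": 0,"x": 0,"y": 0,"z": 0,"twist": 0},
  ],
)

```text
clock: 8.6
position: [453.8, 265.9, 62.8]
tool_rot: [[0.084, 0.996, 0.001], [0.996, -0.084, 0.002], [0.002, 0.001, -1.0]]
ft_force: [-2.4, 0.6, 9.6]
opening: 0.501
gripper_force: 4.8
```

```bash
python3 -c "
from h import *
c=roller()"
```

```text
roller (across,along) rel label [[-38.5, -39.6], [-11.3, -47.3], [9.1, -47.5], [29.6, -48.4], [56.9, -40.8]] ends [[-58.8, -42.9], [77.7, -43.1]] label [1.8 0.1] 8132 tcp [  9.7 -39.1] 62.8 F [-2.4  0.8 10.3] t 8.65 13560
```

>>> servo_tool(
  rows=[
    {"jaw": 0,"x": 0,"y": 0,"z": -4,"twist": 0},
    {"jaw": 0,"x": 0,"y": 0,"z": -4,"twist": 0},
    {"jaw": 0,"x": -9,"y": 0,"z": 0,"twist": 0},
    {"jaw": 0,"x": -10,"y": 0,"z": 0,"twist": 0},
    {"jaw": 0,"x": 0,"y": 0,"z": 3,"twist": 0},
    {"jaw": 0,"x": 0,"y": 0,"z": 3,"twist": 0},
    {"jaw": 0,"x": 0,"y": 0,"z": 2,"twist": 0},
    {"jaw": 0,"x": 0,"y": 0,"z": 0,"twist": 0},
  ],
)

```text
clock: 9.32
position: [451.3, 245.7, 62.5]
tool_rot: [[0.085, 0.996, -0.002], [0.996, -0.085, 0.001], [0.0, -0.002, -1.0]]
ft_force: [-3.8, -1.0, 11.0]
opening: 0.502
gripper_force: 5.4
```

>>> servo_tool(
  rows=[
    {"jaw": 0,"x": 3,"y": 0,"z": 0,"twist": 0},
    {"jaw": 0,"x": 6,"y": 0,"z": 0,"twist": 0},
    {"jaw": 0,"x": 7,"y": 0,"z": 0,"twist": 0},
    {"jaw": 0,"x": 7,"y": 0,"z": 0,"twist": 0},
    {"jaw": 0,"x": 7,"y": 0,"z": 0,"twist": 0},
    {"jaw": 0,"x": 6,"y": 0,"z": 0,"twist": 0},
    {"jaw": 0,"x": 2,"y": 0,"z": 0,"twist": 0},
    {"jaw": 0,"x": 0,"y": 0,"z": 0,"twist": 0},
  ],
)

```text
clock: 9.98
position: [455.3, 284.9, 62.9]
tool_rot: [[0.084, 0.996, 0.001], [0.996, -0.084, 0.002], [0.002, 0.001, -1.0]]
ft_force: [-2.4, 0.1, 9.5]
opening: 0.503
gripper_force: 4.9
```

>>> servo_tool(
  rows=[
    {"jaw": 0,"x": 0,"y": 0,"z": -4,"twist": 0},
    {"jaw": 0,"x": 0,"y": 0,"z": -4,"twist": 0},
    {"jaw": 0,"x": -10,"y": 0,"z": 0,"twist": 0},
    {"jaw": 0,"x": -10,"y": 0,"z": 0,"twist": 0},
    {"jaw": 0,"x": 0,"y": 0,"z": 3,"twist": 0},
    {"jaw": 0,"x": 0,"y": 0,"z": 3,"twist": 0},
    {"jaw": 0,"x": 0,"y": 0,"z": 2,"twist": 0},
    {"jaw": 0,"x": 0,"y": 0,"z": 0,"twist": 0},
  ],
)

```text
clock: 10.65
position: [452.7, 263.5, 62.2]
tool_rot: [[0.085, 0.996, -0.001], [0.996, -0.085, 0.0], [0.0, -0.001, -1.0]]
ft_force: [-4.1, 0.1, 8.3]
opening: 0.499
gripper_force: 4.4
```

>>> servo_tool(
  rows=[
    {"jaw": 0,"x": 3,"y": 0,"z": 0,"twist": 0},
    {"jaw": 0,"x": 6,"y": 0,"z": 0,"twist": 0},
    {"jaw": 0,"x": 7,"y": 0,"z": 0,"twist": 0},
    {"jaw": 0,"x": 7,"y": 0,"z": 0,"twist": 0},
    {"jaw": 0,"x": 7,"y": 0,"z": 0,"twist": 0},
    {"jaw": 0,"x": 6,"y": 0,"z": 0,"twist": 0},
    {"jaw": 0,"x": 2,"y": 0,"z": 0,"twist": 0},
    {"jaw": 0,"x": 0,"y": 0,"z": 0,"twist": 0},
  ],
)

```text
clock: 11.32
position: [456.8, 302.9, 63.0]
tool_rot: [[0.084, 0.996, 0.001], [0.996, -0.084, 0.002], [0.002, 0.001, -1.0]]
ft_force: [-2.4, 0.6, 9.4]
opening: 0.5
gripper_force: 4.9
```

```bash
python3 -c "
from h import *
c=roller()"
```

```text
roller (across,along) rel label [[-37.1, 0.6], [-10.1, -7.8], [10.2, -8.4], [30.6, -8.6], [58.2, -3.7]] ends [[-57.9, -3.7], [78.8, -4.0]] label [  4.3 131.9] 4504 tcp [ 9.6 -2. ] 63.0 F [-3.3  0.1  9.5] t 11.3667 14013
```

>>> servo_tool(
  rows=[
    {"jaw": 0,"x": 0,"y": 0,"z": -4,"twist": 0},
    {"jaw": 0,"x": 0,"y": 0,"z": -4,"twist": 0},
    {"jaw": 0,"x": -8,"y": 0,"z": 0,"twist": 0},
    {"jaw": 0,"x": -8,"y": 0,"z": 0,"twist": 0},
    {"jaw": 0,"x": 0,"y": 0,"z": 3,"twist": 0},
    {"jaw": 0,"x": 0,"y": 0,"z": 3,"twist": 0},
    {"jaw": 0,"x": 0,"y": 0,"z": 2,"twist": 0},
    {"jaw": 0,"x": 0,"y": 0,"z": 0,"twist": 0},
  ],
)

```text
clock: 12.03
position: [454.7, 285.8, 62.7]
tool_rot: [[0.085, 0.996, -0.001], [0.996, -0.085, 0.001], [0.001, -0.001, -1.0]]
ft_force: [-4.4, -0.5, 11.3]
opening: 0.502
gripper_force: 5.2
```

>>> servo_tool(
  rows=[
    {"jaw": 0,"x": 3,"y": 0,"z": 0,"twist": 0},
    {"jaw": 0,"x": 6,"y": 0,"z": 0,"twist": 0},
    {"jaw": 0,"x": 7,"y": 0,"z": 0,"twist": 0},
    {"jaw": 0,"x": 7,"y": 0,"z": 0,"twist": 0},
    {"jaw": 0,"x": 7,"y": 0,"z": 0,"twist": 0},
    {"jaw": 0,"x": 6,"y": 0,"z": 0,"twist": 0},
    {"jaw": 0,"x": 2,"y": 0,"z": 0,"twist": 0},
    {"jaw": 0,"x": 0,"y": 0,"z": 0,"twist": 0},
  ],
)

```text
clock: 12.7
position: [458.7, 324.8, 62.8]
tool_rot: [[0.084, 0.996, 0.001], [0.996, -0.084, 0.002], [0.002, 0.001, -1.0]]
ft_force: [-2.0, 0.1, 8.4]
opening: 0.502
gripper_force: 4.4
```

>>> servo_tool(
  rows=[
    {"jaw": 0,"x": 0,"y": 0,"z": -4,"twist": 0},
    {"jaw": 0,"x": 0,"y": 0,"z": -4,"twist": 0},
    {"jaw": 0,"x": -9,"y": 0,"z": 0,"twist": 0},
    {"jaw": 0,"x": -10,"y": 0,"z": 0,"twist": 0},
    {"jaw": 0,"x": 0,"y": 0,"z": 3,"twist": 0},
    {"jaw": 0,"x": 0,"y": 0,"z": 3,"twist": 0},
    {"jaw": 0,"x": 0,"y": 0,"z": 2,"twist": 0},
    {"jaw": 0,"x": 0,"y": 0,"z": 0,"twist": 0},
  ],
)

```text
clock: 13.37
position: [456.2, 304.6, 62.6]
tool_rot: [[0.085, 0.996, -0.001], [0.996, -0.085, 0.001], [0.001, -0.001, -1.0]]
ft_force: [-4.4, -0.6, 8.5]
opening: 0.506
gripper_force: 4.7
```

>>> servo_tool(
  rows=[
    {"jaw": 0,"x": 3,"y": 0,"z": 0,"twist": 0},
    {"jaw": 0,"x": 6,"y": 0,"z": 0,"twist": 0},
    {"jaw": 0,"x": 7,"y": 0,"z": 0,"twist": 0},
    {"jaw": 0,"x": 7,"y": 0,"z": 0,"twist": 0},
    {"jaw": 0,"x": 7,"y": 0,"z": 0,"twist": 0},
    {"jaw": 0,"x": 6,"y": 0,"z": 0,"twist": 0},
    {"jaw": 0,"x": 2,"y": 0,"z": 0,"twist": 0},
    {"jaw": 0,"x": 0,"y": 0,"z": 0,"twist": 0},
  ],
)

```text
clock: 14.03
position: [460.3, 343.8, 62.9]
tool_rot: [[0.084, 0.996, 0.001], [0.996, -0.084, 0.002], [0.003, 0.001, -1.0]]
ft_force: [-2.5, 0.5, 8.8]
opening: 0.501
gripper_force: 4.4
```

```bash
python3 -c "
from h import *
c=roller();save(c,'w3.png')"
```

```text
roller (across,along) rel label [[-36.4, 41.3], [-9.5, 32.0], [10.9, 31.3], [31.3, 31.1], [59.0, 35.6]] ends [[-56.9, 36.2], [79.6, 35.7]] label [  4.7 152.3] 14125 tcp [ 9.6 39.1] 62.9 F [-2.3 -0.9  9.3] t 14.0833 13769
```

View pics/w3.png

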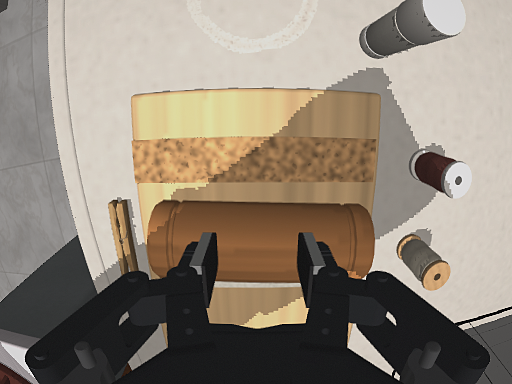

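The wrist view shows the roller past the label. The strip ahead spans rows 138 to 183 at column 255, and I'll convert those rows into a distance.

```bash
python3 -c "
from h import *
c=capture('wrist');o,d=wray(c,[(255,138),(255,183),(140,141),(140,182),(370,138),(370,181)]);print(uv_(o+d*((15-o[2])/d[:,2])[:,None]))"
```

```text
[[  7.9  91.6]
 [  7.8  61.9]
 [-69.4  91.5]
 [-72.   63.1]
 [ 84.7  93.2]
 [ 87.1  63.5]]
```

>>> servo_tool(
  rows=[
    {"jaw": 0,"x": 0,"y": 0,"z": -4,"twist": 0},
    {"jaw": 0,"x": 0,"y": 0,"z": -4,"twist": 0},
    {"jaw": 0,"x": -8,"y": 0,"z": 0,"twist": 0},
    {"jaw": 0,"x": -8,"y": 0,"z": 0,"twist": 0},
    {"jaw": 0,"x": 0,"y": 0,"z": 3,"twist": 0},
    {"jaw": 0,"x": 0,"y": 0,"z": 3,"twist": 0},
    {"jaw": 0,"x": 0,"y": 0,"z": 2,"twist": 0},
    {"jaw": 0,"x": 0,"y": 0,"z": 0,"twist": 0},
  ],
)

```text
clock: 14.8
position: [458.1, 326.9, 62.9]
tool_rot: [[0.085, 0.996, -0.001], [0.996, -0.085, 0.001], [0.001, -0.001, -1.0]]
ft_force: [-4.8, -0.2, 10.7]
opening: 0.5
gripper_force: 5.2
```

>>> servo_tool(
  rows=[
    {"jaw": 0,"x": 3,"y": 0,"z": 0,"twist": 0},
    {"jaw": 0,"x": 5,"y": 0,"z": 0,"twist": 0},
    {"jaw": 0,"x": 6,"y": 0,"z": 0,"twist": 0},
    {"jaw": 0,"x": 6,"y": 0,"z": 0,"twist": 0},
    {"jaw": 0,"x": 5,"y": 0,"z": 0,"twist": 0},
    {"jaw": 0,"x": 4,"y": 0,"z": 0,"twist": 0},
    {"jaw": 0,"x": 2,"y": 0,"z": 0,"twist": 0},
    {"jaw": 0,"x": 0,"y": 0,"z": 0,"twist": 0},
  ],
)

```text
clock: 15.47
position: [461.4, 358.7, 63.0]
tool_rot: [[0.084, 0.996, 0.001], [0.996, -0.084, 0.002], [0.002, 0.001, -1.0]]
ft_force: [-2.9, 0.9, 9.4]
opening: 0.5
gripper_force: 4.5
```

>>> servo_tool(
  rows=[
    {"jaw": 0,"x": 0,"y": 0,"z": -4,"twist": 0},
    {"jaw": 0,"x": 0,"y": 0,"z": -4,"twist": 0},
    {"jaw": 0,"x": -8,"y": 0,"z": 0,"twist": 0},
    {"jaw": 0,"x": -8,"y": 0,"z": 0,"twist": 0},
    {"jaw": 0,"x": 0,"y": 0,"z": 3,"twist": 0},
    {"jaw": 0,"x": 0,"y": 0,"z": 3,"twist": 0},
    {"jaw": 0,"x": 0,"y": 0,"z": 2,"twist": 0},
    {"jaw": 0,"x": 0,"y": 0,"z": 0,"twist": 0},
  ],
)

```text
clock: 16.13
position: [459.4, 341.8, 62.7]
tool_rot: [[0.085, 0.996, -0.001], [0.996, -0.085, 0.001], [0.001, -0.001, -1.0]]
ft_force: [-4.5, 0.0, 9.6]
opening: 0.5
gripper_force: 4.7
```

>>> servo_tool(
  rows=[
    {"jaw": 0,"x": 3,"y": 0,"z": 0,"twist": 0},
    {"jaw": 0,"x": 5,"y": 0,"z": 0,"twist": 0},
    {"jaw": 0,"x": 6,"y": 0,"z": 0,"twist": 0},
    {"jaw": 0,"x": 6,"y": 0,"z": 0,"twist": 0},
    {"jaw": 0,"x": 5,"y": 0,"z": 0,"twist": 0},
    {"jaw": 0,"x": 4,"y": 0,"z": 0,"twist": 0},
    {"jaw": 0,"x": 2,"y": 0,"z": 0,"twist": 0},
    {"jaw": 0,"x": 0,"y": 0,"z": 0,"twist": 0},
  ],
)

```text
clock: 16.8
position: [462.7, 373.7, 63.1]
tool_rot: [[0.084, 0.996, 0.001], [0.996, -0.084, 0.002], [0.003, 0.001, -1.0]]
ft_force: [-2.5, -0.1, 9.4]
opening: 0.499
gripper_force: 4.4
```

```bash
python3 -c "
from h import *
c=roller()"
```

```text
roller (across,along) rel label [[-35.0, 73.9], [-8.3, 64.2], [12.0, 63.6], [32.4, 63.1], [60.2, 66.2]] ends [[-55.9, 68.3], [80.6, 67.7]] label [  2.2 170.1] 19781 tcp [ 9.5 69. ] 63.1 F [-2.1  0.5  8.7] t 16.85 14297
```

>>> servo_tool(
  rows=[
    {"jaw": 0,"x": 0,"y": 0,"z": -4,"twist": 0},
    {"jaw": 0,"x": 0,"y": 0,"z": -4,"twist": 0},
    {"jaw": 0,"x": -7,"y": 0,"z": 0,"twist": 0},
    {"jaw": 0,"x": -7,"y": 0,"z": 0,"twist": 0},
    {"jaw": 0,"x": 0,"y": 0,"z": 3,"twist": 0},
    {"jaw": 0,"x": 0,"y": 0,"z": 3,"twist": 0},
    {"jaw": 0,"x": 0,"y": 0,"z": 2,"twist": 0},
    {"jaw": 0,"x": 0,"y": 0,"z": 0,"twist": 0},
  ],
)

```text
clock: 17.52
position: [460.9, 358.8, 62.8]
tool_rot: [[0.085, 0.996, -0.001], [0.996, -0.085, 0.002], [0.001, -0.001, -1.0]]
ft_force: [-4.0, 0.1, 8.6]
opening: 0.499
gripper_force: 4.8
```

>>> servo_tool(
  rows=[
    {"jaw": 0,"x": 3,"y": 0,"z": 0,"twist": 0},
    {"jaw": 0,"x": 5,"y": 0,"z": 0,"twist": 0},
    {"jaw": 0,"x": 6,"y": 0,"z": 0,"twist": 0},
    {"jaw": 0,"x": 6,"y": 0,"z": 0,"twist": 0},
    {"jaw": 0,"x": 4,"y": 0,"z": 0,"twist": 0},
    {"jaw": 0,"x": 2,"y": 0,"z": 0,"twist": 0},
    {"jaw": 0,"x": 0,"y": 0,"z": 0,"twist": 0},
    {"jaw": 0,"x": 0,"y": 0,"z": 0,"twist": 0},
  ],
)

```text
clock: 18.18
position: [463.6, 385.4, 63.0]
tool_rot: [[0.084, 0.996, 0.001], [0.996, -0.084, 0.002], [0.002, 0.001, -1.0]]
ft_force: [-1.8, -0.3, 9.2]
opening: 0.499
gripper_force: 4.3
```

>>> servo_tool(
  rows=[
    {"jaw": 0,"x": 0,"y": 0,"z": -2,"twist": 0},
    {"jaw": 0,"x": 0,"y": 0,"z": -4,"twist": 0},
    {"jaw": 0,"x": 0,"y": 0,"z": -8,"twist": 0},
    {"jaw": 0,"x": -5,"y": 0,"z": -12,"twist": 0},
    {"jaw": 0,"x": -10,"y": 0,"z": -15,"twist": 0},
    {"jaw": 0,"x": -10,"y": 0,"z": -15,"twist": 0},
    {"jaw": 0,"x": 0,"y": 0,"z": -5,"twist": 0},
    {"jaw": 0,"x": 0,"y": 0,"z": 0,"twist": 0},
  ],
)

```text
clock: 18.85
position: [462.5, 359.6, 124.9]
tool_rot: [[0.085, 0.996, 0.004], [0.996, -0.085, 0.003], [0.003, 0.004, -1.0]]
ft_force: [0.8, 0.4, -0.5]
opening: 0.502
gripper_force: 0.0
```

```bash
python3 -c "
from h import *
c=roller();save(c,'w4.png')"
```

```text
roller (across,along) rel label [[-35.6, 77.9], [-8.6, 76.8], [11.8, 76.7], [31.5, 75.9], [58.8, 75.6]] ends [[-55.1, 78.2], [79.0, 77.8]] label [  3. 173.] 17130 tcp [ 9.8 55. ] 123.7 F [-0.5 -0.1  0.2] t 18.9 10600
```

View pics/w4.png

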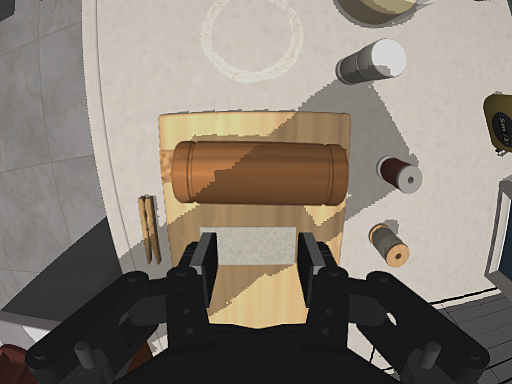

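The wrist view shows the roller at (260,172), lying square on the cork strip. It measures 77 mm from the label centre against 77 mm for the strip, and the hand is clear.

```bash
python3 -c "
from station import *
print(sign_off())"
```

```text
the job is handed in; nothing more can be done
None
```

The roller was rolled across the label in short top strokes and now rests squarely on the cork strip, about 1 mm from its middle line, with the hand clear; I handed the job in, and `sign_off` returned no verdict.

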